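# Put the hardness tester's accessories back in their foam trays

## Task

Calibration is finished: put the hardness tester's four accessories back, each in the foam tray whose cut-out matches its outline (steel test block, vice, V-block, eyepiece), upright and resting flat on the blue floor of the cut-out. Lower them in rather than dropping them, and leave the two resin-mounted specimens standing where they are.

Things in the scene. Friction and masses are not known exactly. Their poses are not given: they have to be found in the camera images.
- test_block: Hardness reference block: a bright steel disc 60 mm in diameter and 16 mm thick with rows of tiny dark dents on top, lying flat; about 0.35 kg. Origin: centre of its underside, z up. Grip it across the diameter, on its upper half.
- vice: Small dark steel specimen vice with a brass screw head at one end, standing upright: 84 mm long (its x, screw head towards +x), 40 mm wide (its y), 36 mm high; about 0.42 kg. Origin: centre of its underside, z up. Its middle (24 mm of its length) is the moving jaw, whose flat upright sides are 40 mm apart along y and reach from the bottom to the top: grip it there.
- v_block: Bright steel V-block, standing with its V groove up: 60 mm long (its x, along the groove), 40 mm wide (its y), 36 mm high; about 0.45 kg. The groove is 32 mm wide at the top and 16 mm deep. Origin: centre of its underside, z up. Its flat upright sides are 40 mm apart along y: grip it across them.
- eyepiece: Microscope eyepiece standing on its tube, 54 mm high: bright tube 30 mm in diameter for the lowest 18 mm, then a black ribbed housing 40 mm in diameter from 18 to 46 mm with a yellow ring low on it, then a rubber eyecup with the lens; about 0.12 kg. Origin: centre of the tube's underside, z up. Grip the black housing.
- test_block_tray: Foam tray fixed to the bench, 125 mm (its x) by 92 mm (its y), 20 mm high: blue lower layer 12 mm thick, black upper layer 8 mm thick with a cut-out through it in the middle, so the blue floor is 12 mm above the bench. Origin: centre of the underside, z up. The cut-out is round, 74 mm in diameter: it is that of the test block.
- vice_tray: Foam tray fixed to the bench, 125 mm (its x) by 92 mm (its y), 20 mm high: blue lower layer 12 mm thick, black upper layer 8 mm thick with a cut-out through it in the middle, so the blue floor is 12 mm above the bench. Origin: centre of the underside, z up. The cut-out is a long rectangle, 98 mm (along the tray's x) by 54 mm (along y): it is that of the vice.
- v_block_tray: Foam tray fixed to the bench, 125 mm (its x) by 92 mm (its y), 20 mm high: blue lower layer 12 mm thick, black upper layer 8 mm thick with a cut-out through it in the middle, so the blue floor is 12 mm above the bench. Origin: centre of the underside, z up. The cut-out is a short rectangle, 74 mm (along the tray's x) by 54 mm (along y): it is that of the V-block.
- eyepiece_tray: Foam tray fixed to the bench, 125 mm (its x) by 92 mm (its y), 20 mm high: blue lower layer 12 mm thick, black upper layer 8 mm thick with a cut-out through it in the middle, so the blue floor is 12 mm above the bench. Origin: centre of the underside, z up. The cut-out is round, 44 mm in diameter: it is that of the eyepiece tube.
- specimen_black: Not to be moved: a black resin disc 30 mm in diameter and 18 mm high with a piece of metal showing in its top, standing loose on the bench; 25 g. Origin: centre of its underside.
- specimen_red: Not to be moved: a red resin disc of the same size, 30 mm in diameter and 18 mm high, 25 g, standing loose on the bench. Origin: centre of its underside.
There are look-alikes about, which are no part of the job. Leave any red look-alike of the v_block alone.

How it is judged:
By the outcome, as a careful person would: the job done as asked, in the order asked, and still so for the second after the job is handed in, with the robot touching nothing.
It also fails if it takes over 102 s, if anything falls off the work surface, if the arm or the gripper's body presses on something with over 40 N, if the wrist force passes 120 N, or if a joint passes its speed limit or range.

## Robot

A 6-joint arm with a two-finger parallel gripper is mounted at the origin on the work surface. World frame = base frame: x ahead of the robot, y to its left, z up, the work surface at z = 0. Lengths are in mm, angles in rad, forces in N, time in s.
With the tool pointing down it reaches from about 325 to 750 mm from the base axis. Payload 7.6 kg.
Tool frame: the origin (TCP) lies midway between the tips of the shut fingers; the grasp point (between the pads) lies 19 mm behind it (r.grip_depth is the distance from the TCP to the grasp point, in mm); z points along the fingers, x is the direction in which the jaws open and shut, and the axes are right-handed (so a half turn about z gives the same grasp; the last joint's range is limited). The gripper opens to 85 mm and grips with 20 to 120 N. Pads are 22 mm wide; open, the fingers measure 114 mm over their backs; the gripper's body (76 mm by 85 mm) begins 54 mm behind the grasp point. The pads swing forward as they close: fully open they stand 13 mm farther back than shut.
Start: joints at [1.052, 0.052, 1.401, -0, 1.689, -0.07], TCP at [227.777, 473.036, 231.323] pointing down, gripper open.
Joint ranges: [-2.9, 2.9], [-0.91, 2.17], [0.12, 2.37], [-1.06, 4.2], [0.26, 2.73], [-2.93, 2.93]. Speed limits (rad/s): [2.57, 2.57, 3.01, 3.14, 3.14, 3.14].

## Interface

Orientations are given as a unit quaternion [x, y, z, w].
In Python, from workcell import r gives the robot as it stands. Calls block until the motion is done:
- r.movep(position, orientation): joint-space move of the TCP to a pose.
- r.line_to(position, ori=None, v=150): straight line of the TCP; ori=None keeps the orientation; v is the mean speed in mm/s.
- r.set_joints(angles): joint-space move.
- r.set_gripper(opening, grip_force=None): opening from 0.0 (shut) to 1.0 (fully open); grip_force is the grip in N (None keeps the last); returns when the fingers have stopped.
- r.wait(seconds).
- r.inverse_kinematics(position, orientation): joint angles nearest the present ones, or None.
- r.sense(): the state.
- r.read_camera(name): name is "scene" or "top"; returns (picture, depth): 384x512x3 uint8, red, green, blue; 384x512 float32, mm along the optical axis (not along the pixel's ray), 0 where there is no reading.
- r.calibration(name): a dict with "fovy" (degrees; the focal length in pixels is half the picture's height over the tangent of half this angle, whatever the lens; pixels are square), "cx", "cy" (the principal point, pixels), "R" (3x3) and "t" (3): a world point X has camera coordinates R X + t. Camera axes: x right, y down, z forward; pixel columns grow to the right and rows downward; lengths in mm; the calibration is good to about 2 mm. A picture is of the moment at which its call begins. calibration takes no time and is no camera call.
A pose or a line that the arm cannot do raises r.MotionError and nothing moves.
- r.close_job(): hands the job in, once; it reports no verdict.
The state is a dict: "clock": time; "q": joint angles; "qd": joint speeds; "effort": joint torques, N m; "tool_pos": TCP position; "orientation": TCP orientation; "force": force on the tool from outside, world axes, zero at the start; "ft_torque": the same for the moment, N m; "width": opening from 0.0 (shut) to 1.0 (fully open).
Only numpy, scipy, OpenCV 4.12 (cv2) and the standard library are available. Lean on these libraries where they do the work, as an engineer would, in place of code of your own. Each camera call takes 0.05 s, during which the arm holds its last target.

## Working session

There is one attempt and no reset: what is moved stays moved. The work goes in short steps, each a Python script; the robot and the scene stay as the last script left them, time stands still between calls to the robot, and variables do not carry over. Pictures are saved under pics/ and viewed, and the job is handed in when it is done.

```bash
mkdir -p pics; ls; python3 - <<'E'
from workcell import r
import cv2, numpy as np
for n in ("scene","top"):
    p,d=r.read_camera(n)
    cv2.imwrite(f"pics/{n}0.png",cv2.resize(p[:,:,::-1],(800,600),interpolation=cv2.INTER_CUBIC))
    np.savez(f"{n}0.npz",p=p,d=d)
    print(n,r.calibration(n),(d==0).mean(),d.max())
s=r.sense();print(s)
E
```

```text
pics
scene {'fovy': 50.56878686982427, 'cx': 251.16247892971288, 'cy': 189.637551775311, 'R': array([[ 0.83802761,  0.54559042, -0.00638877],
       [ 0.41119304, -0.63920301, -0.64987676],
       [-0.35865025,  0.54198765, -0.76001275]]), 't': array([-472.78281821, -180.3127421 , 1158.67687436])} 0.0038350423177083335 3054.0076
top {'fovy': 48.39482246358635, 'cx': 254.62808805522303, 'cy': 192.566207673273, 'R': array([[ 0.0253119 , -0.99964256, -0.00860576],
       [-0.97985   , -0.02310279, -0.19839417],
       [ 0.19812444,  0.01345409, -0.98008453]]), 't': array([  27.2266487 ,  519.69645171, 1073.17422536])} 0.0038655598958333335 2165.8933
{'clock': 0.1, 'q': array([ 1.05172806e+00,  5.27673887e-02,  1.40163943e+00,  1.12988497e-05,
        1.68859766e+00, -7.02691599e-02]), 'qd': array([ 0.00060513, -0.00272544, -0.00522037,  0.00039834, -0.0007054 ,
       -0.00020262]), 'effort': array([ 1.56817823e-03, -3.82584000e+01, -3.60982704e+01, -7.13116947e-05,
        4.77314854e-03, -6.39462746e-05]), 'tool_pos': array([227.61513364, 472.78927904, 230.55179629]), 'orientation': array([ 8.46723679e-01,  5.32032436e-01, -6.25250155e-04,  3.27725638e-04]), 'force': array([-0.59638516,  0.33425059, -0.34564133]), 'ft_torque': array([ 0.03803327,  0.02817843, -0.01105131]), 'width': 0.9997470730351385}
```

View pics/scene0.png

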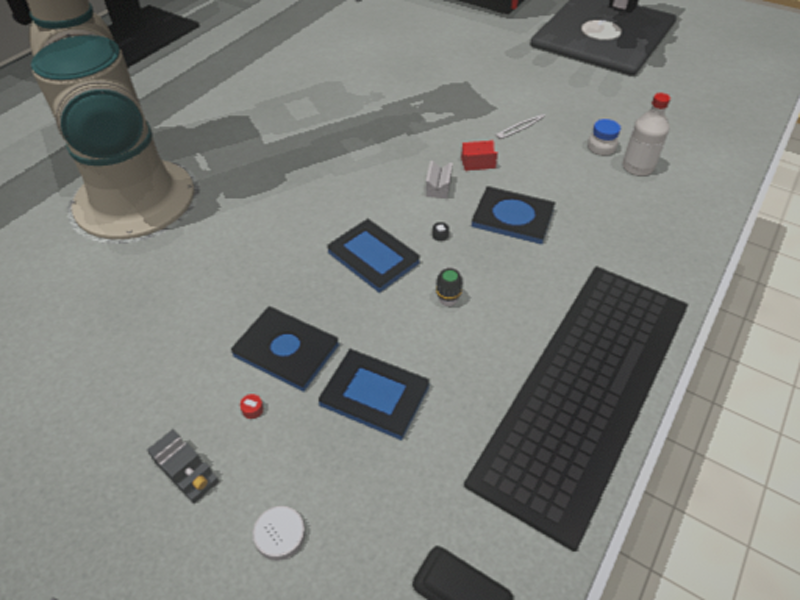

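View pics/top0.png

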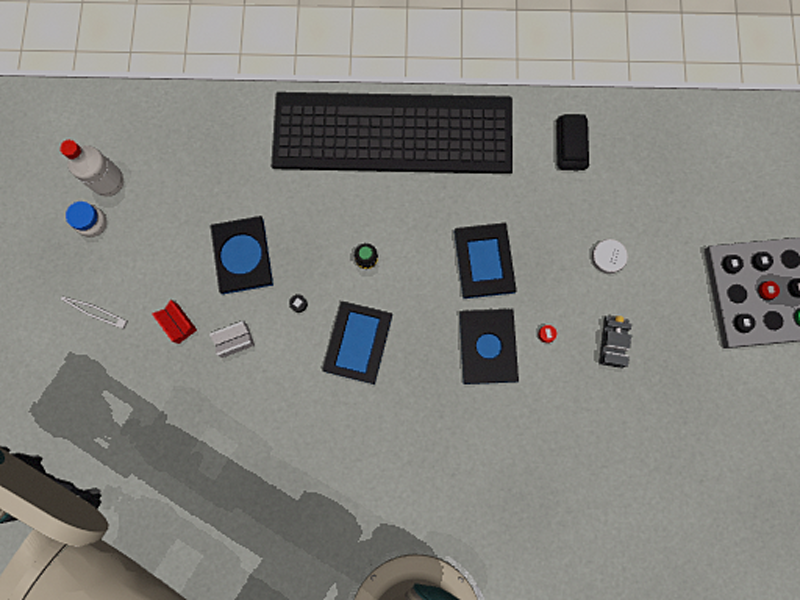

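The top view shows everything, in 800x600 pixels:

- **Accessories:** test block (610,255), vice (616,341), bright V-block (232,338), eyepiece (365,255).
- **Red V-block look-alike:** (174,321), to be left alone.
- **Trays:** large round (241,254), long rectangle (357,342), short rectangle (485,260), small round (488,345).
- **Specimens:** black (298,303), red (547,333).

Next I'll measure these positions.

```bash
cat > h.py <<'E'
import numpy as np, cv2
from workcell import r
def cloud(n,d):
    c=r.calibration(n); f=192/np.tan(np.radians(c['fovy'])/2)
    v,u=np.mgrid[0:384,0:512]
    P=np.stack([(u-c['cx'])/f*d,(v-c['cy'])/f*d,d],-1)
    return (P-c['t'])@c['R']
def plane(n,uv,z):
    c=r.calibration(n); f=192/np.tan(np.radians(c['fovy'])/2)
    uv=np.atleast_2d(uv).astype(float)
    ray=np.c_[(uv[:,0]-c['cx'])/f,(uv[:,1]-c['cy'])/f,np.ones(len(uv))]@c['R']
    C=-c['R'].T@c['t']
    return C+ray*((z-C[2])/ray[:,2])[:,None]
def proj(n,X):
    c=r.calibration(n); f=192/np.tan(np.radians(c['fovy'])/2)
    p=np.atleast_2d(X)@c['R'].T+c['t']
    return p[:,:2]/p[:,2:]*f+[c['cx'],c['cy']]
E
python3 - <<'E'
from h import *
S={n:np.load(n+'0.npz') for n in('top','scene')}
things=dict(test_block=(610,255,16),vice=(616,341,36),v_block=(232,338,36),eyepiece=(365,255,54),T_tb=(241,254,20),T_vice=(357,342,20),T_v=(485,260,20),T_eye=(488,345,20),blk=(298,303,18),red=(547,333,18),redV=(174,321,36))
for n in S:
    c=r.calibration(n);print(n,'cam',-c['R'].T@c['t'])
W={n:cloud(n,S[n]['d']) for n in S}
g=W['top'][200:260,330:370,2];print('bench z top',np.median(g),g.std())
for k,(u,v,h) in things.items():
    c0=plane('top',(u*.64,v*.64),h*.8)[0]
    for n in S:
        w=W[n]; R=75 if k[0]=='T' else 48
        near=np.hypot(w[...,0]-c0[0],w[...,1]-c0[1])<(R if k!='redV' and k!='v_block' else 42)
        m=near&(w[...,2]>(h-6 if k!='v_block' else 25))&(w[...,2]<h+8)
        m=(cv2.connectedComponentsWithStats(m.astype(np.uint8))); 
        i=1+np.argmax(m[2][1:,4]); m=m[1]==i
        P=w[m]; rect=cv2.minAreaRect(P[:,:2].astype(np.float32)); ec=cv2.minEnclosingCircle(P[:,:2].astype(np.float32))
        print(k,n,m.sum(),'zmed',P[:,2].round(0).max(),np.median(P[:,2]).round(1),'rect',np.round(rect[0],1),np.round(rect[1],1),round(rect[2],1),'circ',np.round(ec[0],1),round(ec[1],1))
E
```

```text
top cam [ 295.91336332   24.78477721 1155.14051376]
scene cam [ 885.90815429 -485.29922951  760.40763893]
bench z top 0.5122417432497717 62.394926072546795
test_block top 371 zmed 23.0 16.6 rect [ 617.4 -329.9] [57.9 58.8] 29.9 circ [ 617.3 -330.2] 30.3
test_block scene 858 zmed 21.0 16.0 rect [ 618.4 -329.5] [59.9 58.5] 19.9 circ [ 618.4 -329.9] 30.4
vice top 160 zmed 43.0 36.4 rect [ 464.5 -332.4] [41.1 26. ] 82.1 circ [ 464.3 -332. ] 23.3
vice scene 287 zmed 39.0 35.4 rect [ 465.5 -332.2] [39.3 28.2] 82.1 circ [ 466.4 -331.7] 22.5
v_block top 157 zmed 43.0 31.1 rect [461.9 328.6] [19.5 60.1] 22.2 circ [464.3 329.7] 30.6
v_block scene 87 zmed 38.0 32.1 rect [443.  320.9] [17.3 59.7] 23.6 circ [442.2 320.5] 30.1
eyepiece top 145 zmed 61.0 54.5 rect [599.6  98.7] [35.5 35.2] 9.4 circ [601.3  98.2] 19.5
eyepiece scene 158 zmed 59.0 54.0 rect [603.6  98.2] [34.2 35.6] 55.6 circ [603.6  98.3] 18.7
T_tb top 1055 zmed 28.0 20.4 rect [605.  321.3] [126.7  92.9] 12.4 circ [604.4 319.7] 74.7
T_tb scene 794 zmed 25.0 20.2 rect [605.9 322.6] [125.   97.6] 12.0 circ [603.  321.2] 74.8
T_vice to
[... 389 characters left out ...]
 20.3 rect [ 452.2 -116.2] [125.6  92.5] 3.8 circ [ 452.5 -116.2] 74.4
T_eye scene 1688 zmed 25.0 19.9 rect [ 452.6 -115.1] [127.2  94.6] 4.3 circ [ 453.  -115.7] 74.4
blk top 97 zmed 23.0 18.5 rect [519.6 216.2] [28.6 28.8] 44.6 circ [519.5 215.7] 15.3
blk scene 86 zmed 21.0 18.1 rect [520.9 215.7] [29.4 27.4] 12.2 circ [520.1 215.1] 15.9
red top 99 zmed 24.0 18.6 rect [ 475.9 -217. ] [28.  27.5] 87.0 circ [ 476.5 -217.9] 14.9
red scene 153 zmed 21.0 17.3 rect [ 477.9 -217.4] [27.7 29.2] 42.6 circ [ 477.8 -218.1] 15.5
redV top 97 zmed 41.0 34.5 rect [471.2 437.2] [59.9 14. ] 39.7 circ [470.1 438.5] 30.4
redV scene 78 zmed 39.0 34.0 rect [471.4 438.3] [57.3 17.9] 44.9 circ [470.1 439.6] 28.7
```

```bash
python3 - <<'E'
import cv2,numpy as np
p=np.load('top0.npz')['p'][:,:,::-1]
a=p[190:230,90:170];b=p[190:240,360:440];
a=cv2.resize(a,(640,320),interpolation=2);b=cv2.resize(b[5:45,],(640,320),interpolation=2)
cv2.imwrite('pics/crop0.png',np.vstack([a,b])[:600])
E
```

```text
(no output)
```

View pics/crop0.png

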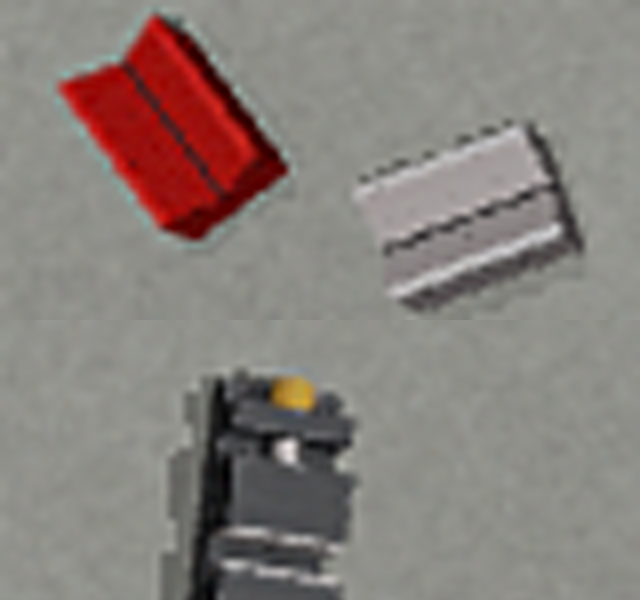

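```bash
python3 - <<'E'
from h import *
for n in('top','scene'):
    S=np.load(n+'0.npz'); w=cloud(n,S['d'])
    for k,c0,a in(('vice',(464.5,-332.4),-7.9),('vblk',(452,325),22.5-90 if 0 else 112.5)):
        a=np.radians(a); R=np.array([[np.cos(a),np.sin(a)],[-np.sin(a),np.cos(a)]])
        near=np.hypot(w[...,0]-c0[0],w[...,1]-c0[1])<60
        for lo in(8,26):
            m=near&(w[...,2]>lo)&(w[...,2]<44)
            q=cv2.connectedComponentsWithStats(m.astype(np.uint8),connectivity=8); i=1+np.argmax(q[2][1:,4])
            P=w[q[1]==i] if lo==8 else w[m]; L=(P[:,:2]-c0)@R.T
            rr=cv2.minAreaRect(P[:,:2].astype(np.float32))
            print(k,n,lo,'minrect',np.round(rr[0],1),np.round(rr[1],1),round(rr[2],1),'local x',np.percentile(L[:,0],[1,99]).round(1),'y',np.percentile(L[:,1],[1,99]).round(1))
            if lo==8:
              for ax in (0,1):
                for x in range(-56,60,6):
                  s=np.abs(L[:,ax]-x)<3
                  if s.sum()>3: print('xy'[ax],x,s.sum(),'z90',np.percentile(P[s,2],[50,90]).round(0),'o',np.percentile(L[s,1-ax],[3,97]).round(0),end=' | ')
                print()
E
```

```text
vice top 8 minrect [ 465.5 -332.3] [41.7 84.7] 81.4 local x [-41.1  42.4] y [-19.5  20.5]
x -44 8 z90 [24. 37.] o [-14.  11.] | x -38 52 z90 [34. 38.] o [-18.  21.] | x -32 41 z90 [35. 38.] o [-17.  20.] | x -26 43 z90 [37. 39.] o [-19.  20.] | x -20 16 z90 [15. 23.] o [-16.  20.] | x -14 59 z90 [19. 37.] o [-18.  20.] | x -8 39 z90 [37. 39.] o [-16.  20.] | x -2 41 z90 [36. 39.] o [-19.  20.] | x 4 38 z90 [36. 40.] o [-19.  20.] | x 10 42 z90 [35. 39.] o [-18.  20.] | x 16 14 z90 [16. 27.] o [-19.  19.] | x 22 55 z90 [22. 32.] o [-19.  19.] | x 28 36 z90 [30. 33.] o [-18.  19.] | x 34 25 z90 [30. 32.] o [-18.  20.] | x 40 31 z90 [16. 31.] o [-20.  18.] | 
y -20 38 z90 [32. 37.] o [-38.  40.] | y -14 70 z90 [33. 39.] o [-41.  40.] | y -8 65 z90 [35. 38.] o [-41.  31.] | y -2 76 z90 [33. 38.] o [-41.  40.] | y 4 76 z90 [32. 38.] o [-41.  41.] | y 10 74 z90 [33. 38.] o [-41.  40.] | y 16 90 z90 [31. 39.] o [-41.  40.] | y 22 52 z90 [23. 35.] o [-39.  35.] | 
vice top 26 minrect [ 465.2 -332.6] [41.6 84.2] 80.8 local x [-41.   40.7] y [-19.4  20.4]
vblk top 8 minrect [452.  324.4] [41. 
[... 2112 characters left out ...]
-20 21 z90 [29. 36.] o [-21.  14.] | x -14 23 z90 [30. 36.] o [-21.  15.] | x -8 21 z90 [29. 37.] o [-17.  16.] | x -2 17 z90 [29. 36.] o [-16.  18.] | x 4 22 z90 [31. 36.] o [-21.  15.] | x 10 19 z90 [30. 36.] o [-21.  16.] | x 16 24 z90 [31. 36.] o [-19.  17.] | x 22 16 z90 [30. 36.] o [-19.  18.] | x 28 17 z90 [31. 36.] o [-21.  16.] | 
y -20 44 z90 [32. 37.] o [-31.  30.] | y -14 39 z90 [32. 35.] o [-30.  29.] | y -8 39 z90 [27. 29.] o [-31.  24.] | y -2 35 z90 [21. 24.] o [-29.  28.] | y 4 40 z90 [24. 28.] o [-32.  26.] | y 10 45 z90 [30. 34.] o [-31.  26.] | y 16 45 z90 [35. 38.] o [-31.  25.] | 
vblk scene 26 minrect [453.2 325.5] [39.8 62.4] 23.2 local x [-30.1  30.2] y [-21.2  18.3]
```

The two cameras agree to about 1.5 mm, and the sizes match the description. The crop shows red V at top left of the crop, which is the look-alike. The grey block at full-picture pixel (232,338) is the only bright steel one, so it's the real V-block. In the same crop the vice's brass head points towards world +x.

First, at the test block, I'll find how high the finger tips sit at a 60 mm opening by probing the bench gently.

```bash
cat >> h.py <<'E'
from scipy.spatial.transform import Rotation as Ro
def ori(deg):
    a=np.radians(deg); c,s=np.cos(a),np.sin(a)
    return Ro.from_matrix([[c,s,0],[s,-c,0],[0,0,-1]]).as_quat()
def st(msg=''):
    s=r.sense(); print(msg,'t',round(s['clock'],2),'pos',s['tool_pos'].round(1),'F',s['force'].round(1),'w',round(s['width'],3)); return s
def touch(x,y,z0,zmin,dF,step=1.0,v=25):
    F0=r.sense()['force'][2]; z=z0
    while z>zmin:
        z-=step; r.line_to([x,y,z],v=v)
        F=r.sense()['force'][2]-F0
        if abs(F)>dF: break
    print('touch z cmd',z,'dF',round(F,1)); return z,F
E
python3 - <<'E'
from h import *
x,y=540,-260
r.set_gripper(0.71)
r.movep([x,y,60],ori(-26)); st('above')
r.line_to([x,y,10],v=120); st()
touch(x,y,5,-12,3); st('probe')
r.line_to([x,y,30],v=150); st()
E
```

```text
above t 3.34 pos [ 540.5 -259.3   60.3] F [-0.5 -0.2  0.3] w 0.711
 t 3.91 pos [ 540.3 -260.    10.4] F [-0.  -0.7  0.5] w 0.713
touch z cmd -6.0 dF 5.9
probe t 6.8 pos [ 540.1 -260.    -5.2] F [-3.   1.   6.4] w 0.711
 t 7.19 pos [ 540.4 -260.2   30.4] F [-0.6  0.4  0. ] w 0.711
```

Contact came at TCP z of about -5.2, so the tips sit 5.3 mm behind the TCP at this opening. Now I'll move the test block.

```bash
cat >> h.py <<'E'
def pick(x,y,yaw,z,op=0.95,F=60,lift=110):
    r.set_gripper(op)
    r.movep([x,y,z+70],ori(yaw)); r.line_to([x,y,z],v=150); st('at')
    r.set_gripper(0.0,F); st('gripped')
    r.line_to([x,y,z+20],v=80); r.line_to([x,y,lift],v=250); return st('lifted')
def carry(x,y,yaw,z):
    r.movep([x,y,110],ori(yaw)); r.line_to([x,y,z+12+12],v=200); return st('over tray')
E
python3 - <<'E'
from h import *
s=pick(617.9,-329.9,-28,4)
if s['width']>0.6: carry(605.3,321.8,28,4)
p,d=r.read_camera('top'); q,e=r.read_camera('scene')
cv2.imwrite('pics/a1.png',cv2.resize(np.hstack([p[110:230,90:230],q[90:210,250:390]])[:,:,::-1],(800,343),interpolation=2))
E
```

```text
at t 8.68 pos [ 618.  -329.8    4.7] F [-0.5 -0.2  1. ] w 0.955
gripped t 9.03 pos [ 619.  -330.5    6.8] F [-1.  -0.   6.7] w 0.662
lifted t 9.93 pos [ 617.8 -329.8  109.4] F [ 0.   0.5 -3.9] w 0.659
over tray t 12.81 pos [605.9 321.7  28.9] F [ 0.1 -0.3 -2.4] w 0.662
```

View pics/a1.png

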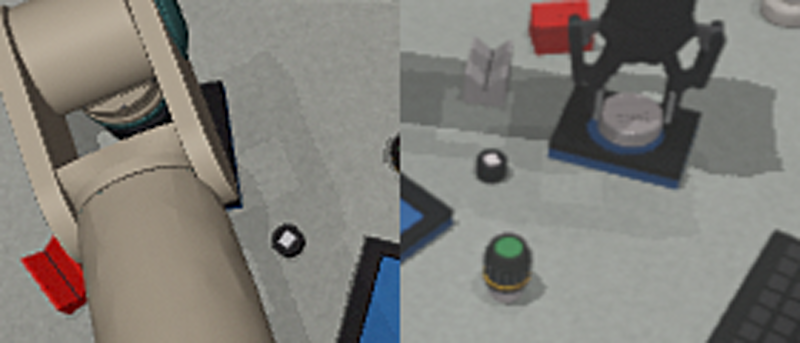

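The left half shows only the arm over the tray. The right half shows the disc level in the jaws, centred over the blue round cut-out at about (630,125). I'll lower it.

```bash
cat >> h.py <<'E'
def place(x,y,z,op=0.95,dF=5,up=110,lim=-1.5):
    r.line_to([x,y,z+12+2],v=40); st('pre')
    zz,F=touch(x,y,z+14,z+12+lim,dF,step=0.7,v=25)
    r.wait(0.15); st('touched')
    r.set_gripper(op); st('released')
    r.line_to([x,y,z+12+20],v=100); r.line_to([x,y,up],v=250); st('up')
E
python3 - <<'E'
from h import *
place(605.3,321.8,4,op=0.9)
q,e=r.read_camera('scene')
cv2.imwrite('pics/a2.png',cv2.resize(q[90:210,250:390][:,:,::-1],(700,600),interpolation=2))
E
```

```text
pre t 13.31 pos [606.  322.1  18.8] F [1.  0.3 1.1] w 0.66
touch z cmd 16.6 dF 7.3
touched t 13.96 pos [606.  322.1  18.8] F [-2.9 -1.1  8.5] w 0.663
released t 14.3 pos [605.  321.7  16.1] F [-1.1 -0.3 -0.7] w 0.9
up t 15.09 pos [605.6 322.  110.9] F [ 0.7  0.4 -0.5] w 0.9
```

View pics/a2.png

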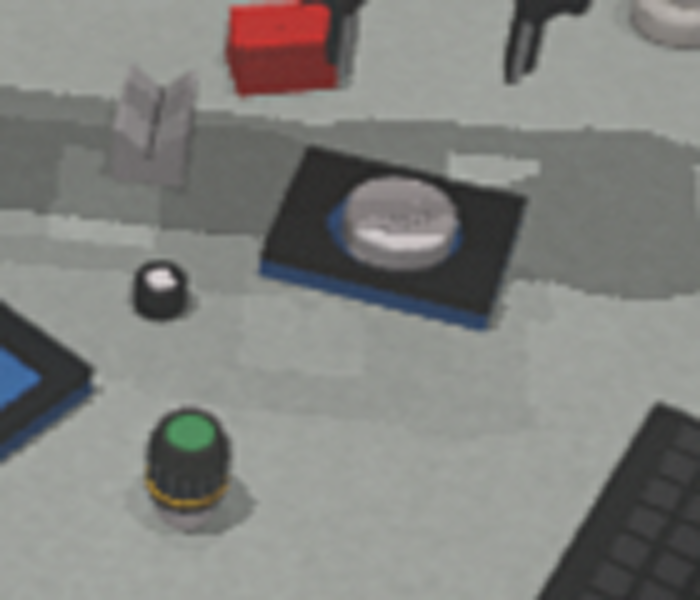

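The disc sits in the cut-out in the picture, at (400,222). I'll check its height and tilt from depth, then pick up the vice.

```bash
python3 - <<'E'
from h import *
q,e=r.read_camera('scene'); w=cloud('scene',e)
m=(np.hypot(w[...,0]-605,w[...,1]-322)<33)&(w[...,2]>23)&(w[...,2]<40); P=w[m]
i=np.hypot(*(P[:,:2]-[605,322]).T)<24; A=np.c_[P[i,:2]-[605,322],np.ones(i.sum())]
print(cv2.minEnclosingCircle(P[:,:2].astype(np.float32)), np.linalg.lstsq(A,P[i,2],rcond=None)[0], r.sense()['clock'])
z=9
s=pick(466,-332.2,-98.6,z,op=0.8,F=80)
if s['width']>0.3: carry(454,109.7,-102.8,z)
q,e=r.read_camera('scene')
cv2.imwrite('pics/b1.png',cv2.resize(q[80:220,180:320][:,:,::-1],(600,600),interpolation=2))
E
```

```text
((606.3565063476562, 321.1474914550781), 32.20293045043945) [6.72957101e-03 6.60252284e-03 2.86194696e+01] 15.1917
at t 18.45 pos [ 466.5 -332.4    9.7] F [-0.7 -0.1  1.2] w 0.805
gripped t 18.82 pos [ 466.9 -332.9   10.8] F [-0.4  0.8  6. ] w 0.456
lifted t 19.69 pos [ 465.7 -331.9  108.9] F [ 0.2  0.5 -5.4] w 0.454
over tray t 21.85 pos [454.6 109.4  33.7] F [ 0.2  0.1 -3.2] w 0.454
```

View pics/b1.png

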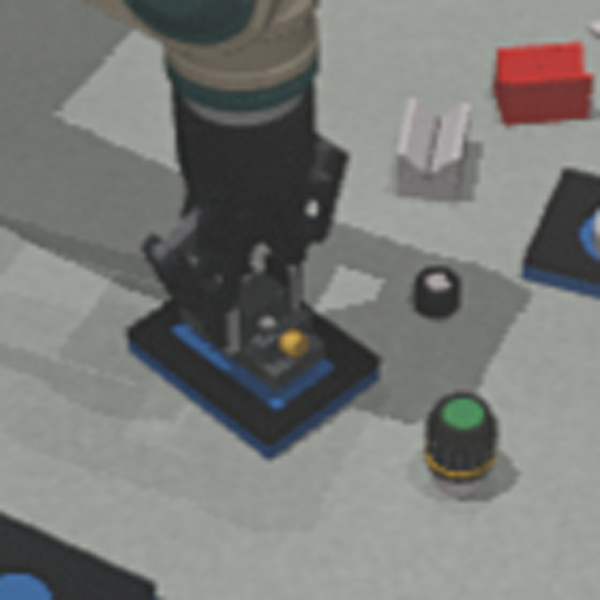

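The test block is seated: its top is at z 28.6 (28 expected) and flat to 0.4 degrees. The picture shows the vice at (270,335) level over the long cut-out and aligned with it. I'll lower it.

```bash
python3 - <<'E'
from h import *
place(454,109.7,9,op=0.62)
q,e=r.read_camera('scene'); w=cloud('scene',e)
m=(np.hypot(w[...,0]-454,w[...,1]-109.7)<50)&(w[...,2]>28)&(w[...,2]<60); P=w[m]
print(cv2.minAreaRect(P[:,:2].astype(np.float32)), np.percentile(P[:,2],[50,90,98]))
cv2.imwrite('pics/b2.png',cv2.resize(q[100:220,180:320][:,:,::-1],(700,600),interpolation=2))
z=9
s=pick(452.5,324.8,22.7,z,op=0.8,F=80)
if s['width']>0.3: carry(604.6,-109.5,-82.4,z)
q,e=r.read_camera('scene')
cv2.imwrite('pics/c1.png',cv2.resize(q[180:320,160:300][:,:,::-1],(600,600),interpolation=2))
E
```

```text
pre t 22.3 pos [453.9 109.7  23. ] F [-0.   0.2 -4.3] w 0.455
touch z cmd 21.6 dF 10.5
touched t 22.95 pos [454.4 109.8  22.7] F [-5.1  0.3  7.3] w 0.45
released t 23.24 pos [454.2 109.7  21.6] F [-0.  -0.  -0.2] w 0.621
up t 24.01 pos [454.2 109.7 110.2] F [ 0.3 -0.7 -0.8] w 0.618
((453.0460510253906, 110.38389587402344), (42.374324798583984, 86.48456573486328), 78.87078094482422) [43.42572855 48.68314149 49.84245799]
at t 26.55 pos [453.  324.9   9.8] F [-0.2  0.1  0.2] w 0.8
gripped t 26.92 pos [453.3 325.3  10.7] F [-0.5 -0.4  5.5] w 0.454
lifted t 27.79 pos [452.2 324.6 108.9] F [-0.4 -0.9 -5.8] w 0.453
over tray t 30.01 pos [ 605.1 -109.1   33.8] F [ 0.1 -0.  -4.8] w 0.449
```

View pics/b2.png

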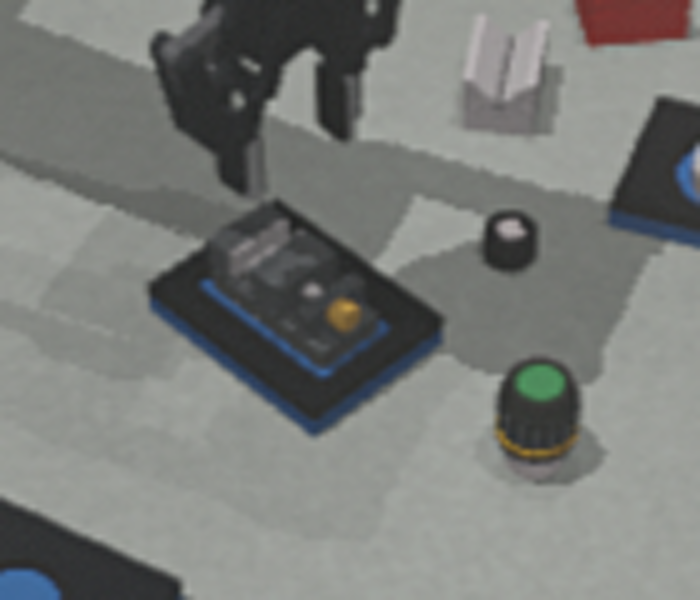

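View pics/c1.png

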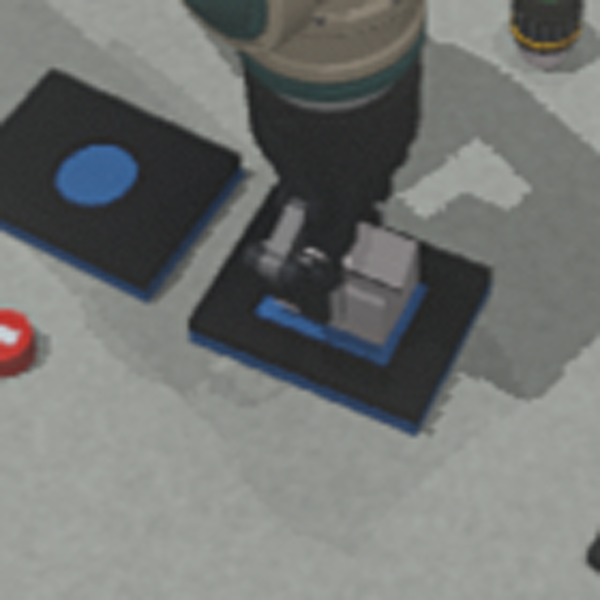

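In b2 the vice sits in its cut-out at (300,285), with its top at 48.7 (48 expected). In c1 the V-block at (375,285) is level above the short cut-out. I'll place it, then pick up the eyepiece.

```bash
python3 - <<'E'
from h import *
place(604.6,-109.5,9,op=0.62)
q,e=r.read_camera('scene'); w=cloud('scene',e)
m=(np.hypot(w[...,0]-604,w[...,1]+109.7)<42)&(w[...,2]>24)&(w[...,2]<60); P=w[m]
print(cv2.minAreaRect(P[:,:2].astype(np.float32)), np.percentile(P[:,2],[50,90,98]))
cv2.imwrite('pics/c2.png',cv2.resize(q[180:320,160:300][:,:,::-1],(600,600),interpolation=2))
z=19
s=pick(602,98.4,9,z,op=0.8,F=40)
if s['width']>0.3: carry(452.4,-115.7,-14,z)
q,e=r.read_camera('scene')
cv2.imwrite('pics/d1.png',cv2.resize(q[150:290,120:260][:,:,::-1],(600,600),interpolation=2))
E
```

```text
pre t 30.46 pos [ 604.6 -109.5   23. ] F [-0.1 -0.1 -5.6] w 0.455
touch z cmd 21.6 dF 10.9
touched t 31.11 pos [ 604.8 -109.6   22.7] F [-5.1  0.9  5.6] w 0.45
released t 31.4 pos [ 604.9 -109.6   21.7] F [0.6 0.  0.1] w 0.623
up t 32.17 pos [ 605.  -109.6  110.9] F [-0.1  0.2 -0.7] w 0.617
((602.1002807617188, -110.05362701416016), (72.79981231689453, 42.700626373291016), 9.865568161010742) [39.75206368 47.91439604 49.60296386]
at t 34.28 pos [602.6  98.1  19.8] F [-0.7  0.  -0.7] w 0.799
gripped t 34.65 pos [603.   98.5  20.7] F [-0.2 -0.1  5.2] w 0.454
lifted t 35.48 pos [602.2  98.4 110.5] F [ 0.1 -0.5 -2.1] w 0.453
over tray t 36.98 pos [ 453.  -115.2   43.3] F [ 0.8 -0.9 -1.1] w 0.458
```

View pics/c2.png

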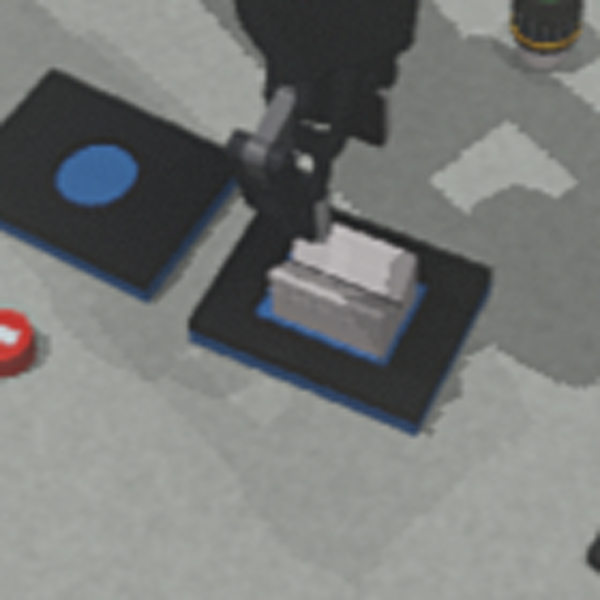

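View pics/d1.png

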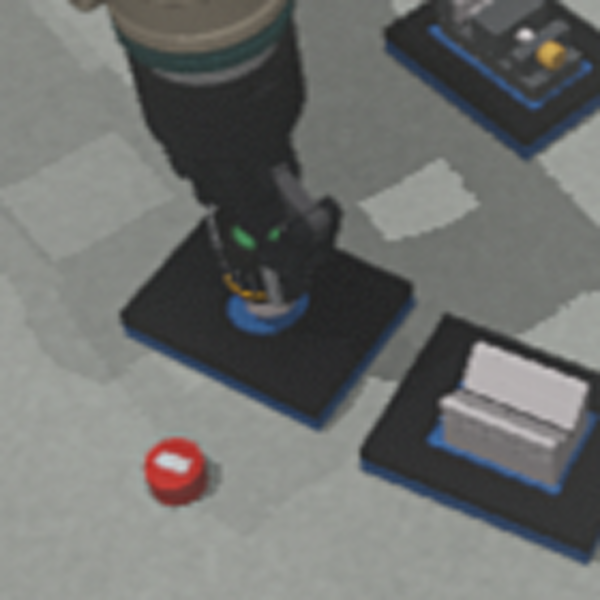

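The V-block is seated with a blue margin on its visible sides. The eyepiece tube at (270,305) is over the small round cut-out. I'll place it, clear the arm and run final checks with both cameras.

```bash
python3 - <<'E'
from h import *
place(452.4,-115.7,19,op=0.65,up=160)
r.set_joints([2.0,0.05,1.4,0,1.69,0]); st()
W={}
for n in('top','scene'):
    p,d=r.read_camera(n); W[n]=cloud(n,d)
    cv2.imwrite(f'pics/f_{n}.png',cv2.resize(p[:,:,::-1],(800,600),interpolation=2))
for k,x,y,R,lo,hi in(('tb',605.3,321.8,36,23,40),('vice',454,109.7,52,25,58),('vb',604.6,-109.5,42,25,58),('eye',452.4,-115.7,32,55,75),('blk',519.8,215.7,25,13,25),('red',477,-217.7,25,13,25)):
    for n in W:
        w=W[n]; P=w[(np.hypot(w[...,0]-x,w[...,1]-y)<R)&(w[...,2]>lo)&(w[...,2]<hi)]
        m=cv2.minAreaRect(P[:,:2].astype(np.float32)); c=P-P.mean(0)
        f=np.linalg.lstsq(np.c_[c[:,:2],np.ones(len(c))],c[:,2],rcond=None)[0]
        print(k,n,np.round(m[0],1),np.round(m[1],1),round(m[2],1),'z',np.percentile(P[:,2],[50,90]).round(1),'slope',f[:2].round(3))
st()
E
```

```text
pre t 37.43 pos [ 452.4 -115.7   33.1] F [-0.1 -0.1 -0.6] w 0.453
touch z cmd 31.599999999999998 dF 8.8
touched t 38.08 pos [ 452.6 -115.8   32.6] F [-4.7  2.   9.3] w 0.458
released t 38.39 pos [ 452.3 -115.7   31.4] F [-0.4 -0.1 -0.4] w 0.651
up t 39.32 pos [ 452.1 -115.6  159.3] F [ 1.  -0.6 -0. ] w 0.646
 t 42.51 pos [-250.8  460.9  232.8] F [ 0.7  0.1 -0.4] w 0.654
tb top [607.1 320. ] [58.8 58.3] 5.9 z [28.9 31.8] slope [-0.004  0.001]
tb scene [608.8 321.5] [58.  60.3] 0.2 z [28.3 30.2] slope [-0.005  0.023]
vice top [454.8 111. ] [79.7 90.1] 46.4 z [45.7 50.2] slope [-0.098  0.073]
vice scene [454.1 110.1] [43.2 85.7] 78.5 z [42.3 48.8] slope [-0.076  0.191]
vb top [ 606.4 -108.3] [61.6 69.1] 6.1 z [42.2 49.1] slope [ 0.038 -0.042]
vb scene [ 607.9 -108.7] [61.1 43. ] 7.3 z [40.5 48. ] slope [-0.047  0.106]
eye top [ 454.  -115.3] [36.8 37.1] 89.6 z [65.8 69. ] slope [ 0.024 -0.022]
eye scene [ 456.8 -115.6] [38.4 36.3] 53.0 z [65.3 67.2] slope [-0.13   0.112]
blk top [519.4 215.3] [28.3 28.5] 35.6 z [19.2 21.3] slope [ 0.002 -0.026]
blk scene [519.6 216.7] [27.1 29.4] 42.7 z [18.1 20.1] slope [-0.019  0.067]
red top [ 475.8 -217.1] [27.6 27. ] 3.3 z [18.3 21.1] slope [ 0.053 -0.001]
red scene [ 477.9 -217.6] [28.1 29.2] 81.2 z [17.8 19.8] slope [-0.04   0.009]
 t 42.61 pos [-250.9  460.9  232.8] F [ 0.4 -0.1  0.4] w 0.648
```

View pics/f_top.png

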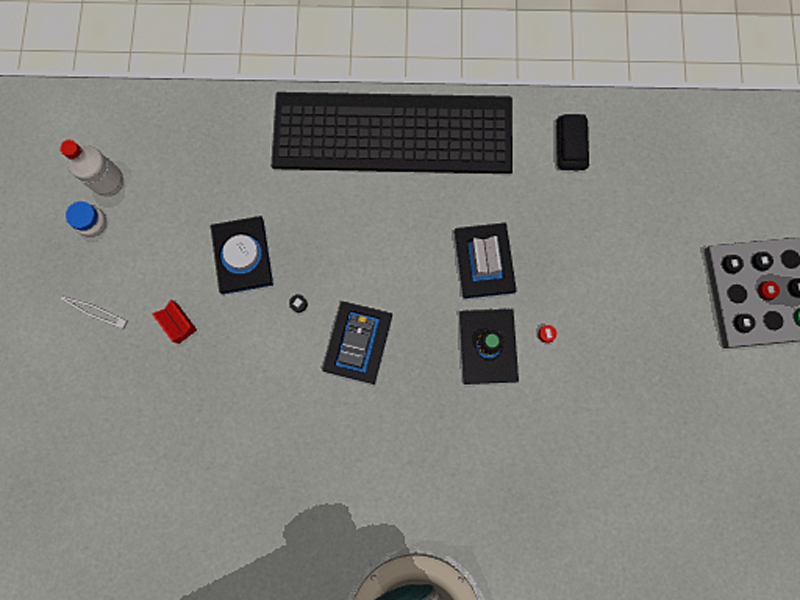

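View pics/f_scene.png

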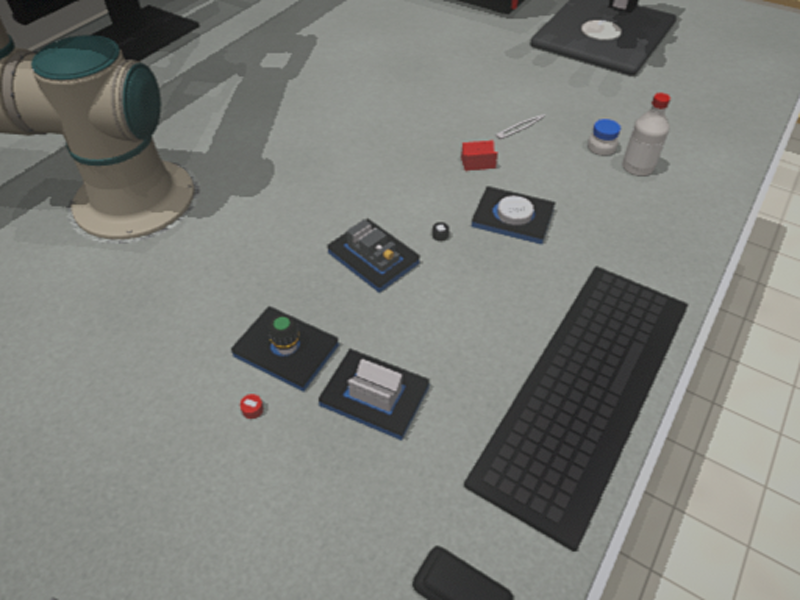

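Both views show all four accessories in their matching cut-outs. Top heights are about 28, 48, 48 and 66 mm, as expected, and the specimens and the red look-alike are where they were.

```bash
python3 -c "
from workcell import r
r.close_job()"
```

```text
the job is handed in; nothing more can be done
```

All four accessories are back in their matching trays, moved in the order listed (test block, vice, V-block, eyepiece). Each was lowered until the wrist force showed contact, then released. The job was handed in with the clock at about 43 s of the 102 s allowed.

| Accessory | Top height measured (mm) | Top height expected (mm) |
|---|---|---|
| Test block | 28.3–28.9 | 28 |
| Vice | 48.8–50.2 | 48 |
| V-block | 48.0–49.1 | 48 |
| Eyepiece | 65–66 | 66 |

- **Positions:** every accessory measured within about 4.5 mm of its tray centre, inside the 7 mm clearance. The two cameras disagreed by up to about 3 mm.
- **Left alone:** both specimens read within 1.5 mm of their starting positions, which is measurement noise. The red V-block look-alike was not touched.
- **Weak checks:**
  - The tilt fit from the scene camera gave slopes up to 0.19 for the vice, V-block and eyepiece. It picked up points on their sides, so for those three I relied on heights and pictures.
  - The top camera's outline boxes for the vice and V-block were also wrong, because stray points got in.

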